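# Load a circuit board into the sloped test stand

### The job

Pick up the circuit board with the narrow tongue from the bench and seat it flat and square in the pocket of the sloped test stand, components up and tongue uphill; set it in place, do not drop it. Then slide the black connector fully home over its tongue. Leave the plain rectangular board and the other things on the bench where they are.

Things in the scene. Friction and masses are not known exactly. Their poses are not given: they have to be found in the camera images.
- board: loose tan circuit board with a tongue, lying components up: 6 mm thick, main rectangle 64 mm (own x) by 56 mm (y), tongue 28 mm wide sticking out 18 mm from the middle of its +x edge. Origin: centre of the main rectangle's underside; z out of the component side. Components (up to 8 mm more) lie within 25 mm of the centre; the 64 mm side edges are bare. About 60 g
- plain_board: a second loose tan board, same thickness and components but a plain rectangle 82 mm (own x) by 56 mm (own y) with no tongue: not wanted. Origin: centre of its underside
- nest: pocket of the fixed sloped test stand. Origin: centre of its floor's main rectangle, 72 mm above the bench; x uphill, y level, z out of the 25 degree slope. Fits the tongued board with 2 mm clearance all round, frames coinciding when seated, tongue slot at +x. Walls 6 mm, flared lips to 11.5 mm. Both side walls have finger gaps at x -17 to 17 mm, where the ground is 8 mm below the floor
- connector (a joint): black connector block uphill of the pocket, sliding along the nest's -x, in m: about 0 = drawn back (start), 0.020 = fully home at its stop; friction holds it (2 N). 26 mm wide, 40 mm long, top 20 mm above the pocket floor plane; front edge at nest x = 58 mm minus the joint value; its front 16 mm overhang 8.5 mm above the floor to pass over the seated tongue
- connector_post (a point): centre of the top of the steel post on the connector: 12 mm diameter, 25 mm tall, standing along the nest's z on the block's top; at nest x = 76 mm minus the joint value, y = 0, z = 45 mm
- spool: grey plastic solder spool standing on the bench, 48 mm diameter, 36 mm high; origin centre of its underside; leave alone
- screwdriver: screwdriver lying on the bench along its own x, about 200 mm long; leave alone
- tape: roll of black tape lying flat, 64 mm diameter, 18 mm high; origin centre of its underside; leave alone
- jar: glass jar with steel cap, 54 mm diameter, 75 mm high; origin centre of its underside; leave alone
- pliers: pliers with black handles lying along own x, 170 mm long; leave alone
Mind the look-alikes: they are no part of the job. What is shaped like the board but red or white is not meant.

How it is judged:
By the outcome, as a careful person would: the job done as asked, in the order asked, and still so for the second after the job is handed in, with the robot touching nothing.
It also fails if it takes over 45 s, if anything falls off the work surface, if the arm or the gripper's body presses on something with over 40 N, if the wrist force passes 120 N, or if a joint passes its speed limit or range.

### The arm

A 6-joint arm with a two-finger parallel gripper is mounted at the origin on the work surface. World frame = base frame: x ahead of the robot, y to its left, z up, the work surface at z = 0. Lengths are in m, angles in degrees, forces in N, time in s.
With the tool pointing down it reaches from about 0.25 to 0.775 m from the base axis. Payload 4 kg.
Tool frame: the origin (TCP) lies midway between the tips of the shut fingers; the grasp point (between the pads) lies 19 mm behind it; z points along the fingers, y is the line along which they close (so a half turn about z gives the same grasp; the last joint's range is limited). The gripper opens to 94 mm and grips with 3 to 60 N. Pads are 16 mm wide; open, the fingers measure 119 mm over their backs; the gripper's body (75 mm by 177 mm) begins 78 mm behind the grasp point.
Start: joints at [65.713, 4.996, 78.535, -0, 96.463, -5.907], TCP at [0.173, 0.522, 0.206] pointing down, gripper open.
Joint ranges: [-177.83, 177.83], [-43.37, 116.18], [15.69, 146.23], [-61.86, 241.86], [9.47, 152.12], [-147.06, 147.06]. Speed limits (degrees/s): [159.86, 159.86, 180, 180, 180, 180].

### API

Orientations are given as [roll, pitch, yaw] about the fixed x, y, z axes, in that order (R = Rz(yaw) Ry(pitch) Rx(roll)).
In Python, from station import manip gives the robot as it stands.
- The arm moves only by the shell command python3 -m creep 'ROWS' [FORCE]. ROWS is JSON, a list that holds one entry, the list of rows, each a list of 7 numbers: the shift along the world's x, y, z scaled (see below), then the turn, a rotation vector about the world's x, y, z scaled (see below), then the opening, from -1 (shut) to 1 (fully open). A call has 1 to 12 rows; each row shifts and turns the commanded pose from where the row before left it; what a row does not reach is not made up. The controller multiplies each number of a shift by 40 mm and each number of a turn by 4 degrees. A row lasts 1/12 s, in which the tool goes at most 41.7 mm and 7.16 degrees, less where a joint would pass 70% of its speed; a pose out of reach is approached as far as the arm can. A call with a number of a shift or a turn outside -1 to 1 is refused whole. A call with a gripper value outside its range is refused whole. The fingers move at their own pace and stop on an object; FORCE is the grip in N (left out, the last holds). Time passes only in rows, so rows that do not move let the fingers close. It gives the time, the measured TCP pose, the force, the opening and the grip force at its end, in the units of the state.
- manip.sense(): the state, without advancing time (a new reading comes with each control period).
- manip.get_image(name): name is "scene" or "side" or "wrist"; returns a dict with "image" (400x640x3 uint8, red, green, blue), "range_z" (400x640 float32, m along the optical axis (not along the pixel's ray), 0 where there is no reading), "intrinsics" (3x3 intrinsics, pixels), "xyz" and "orientation" of the camera in the world. Camera axes: x right, y down, z forward; pixel columns grow to the right and rows downward; lengths in m; the calibration is good to about 2 mm. A picture is of the moment at which its call begins.
- manip.job_done(): hands the job in; it is judged then, once.
The state is a dict: "clock": time; "joint_pos": joint angles; "dq": joint speeds; "effort": joint torques, N m; "tool_pos": TCP position; "tool_rot": TCP orientation; "force": force on the tool from outside, world axes, zero at the start; "ft_torque": the same for the moment, N m; "finger_gap": opening from 0.0 (shut) to 1.0 (fully open); "finger_force": force on a finger pad.
Only numpy, scipy, OpenCV 4.12 (cv2) and the standard library are available. Lean on these libraries where they do the work, as an engineer would, in place of code of your own. Each camera call takes 0.05 s, during which the arm holds its last target. There are 200 camera calls.

## Working session

There is one attempt and no reset: what is moved stays moved. The work goes in short steps, Python scripts to look and compute and a shell command to move; the robot and the scene stay as the last step left them, time stands still between calls to the robot, and variables do not carry over. Pictures are saved under pics/ and viewed, at most 10 in all, crops included, and the job is handed in when it is done.

```bash
mkdir -p pics; cat > h.py <<'E'
import numpy as np, cv2
from station import manip
from scipy.spatial.transform import Rotation as R
def cam(name):
    d=manip.get_image(name); return d
def rot(o):
    o=np.array(o,float)
    return o if o.shape==(3,3) else R.from_euler('xyz',o,degrees=True).as_matrix()
def save(d,f): cv2.imwrite(f,d['image'][:,:,::-1])
def ray(d,u,v):
    K=np.array(d['intrinsics']); r=rot(d['orientation'])@np.array([(u-K[0,2])/K[0,0],(v-K[1,2])/K[1,1],1]); return np.array(d['xyz']),r
def pt(d,u,v):
    c,r=ray(d,u,v); return c+r*d['range_z'][int(round(v)),int(round(u))]
def onz(d,u,v,z):
    c,r=ray(d,u,v); return c+r*(z-c[2])/r[2]
def cloud(d):
    K=np.array(d['intrinsics']); v,u=np.mgrid[:400,:640]; z=d['range_z']
    P=np.stack([(u-K[0,2])/K[0,0]*z,(v-K[1,2])/K[1,1]*z,z],-1)
    return P@rot(d['orientation']).T+np.array(d['xyz'])
E
python3 - <<'E'
from h import *
import pickle
ds={}
for n in ['scene','side']:
    d=cam(n); ds[n]=d; save(d,f'pics/{n}0.png'); print(n,d['xyz'],d['orientation'],d['intrinsics'])
pickle.dump(ds,open('d0.pkl','wb'))
print(manip.sense())
E
```

```text
scene [1.01033486 0.25597748 0.93627989] [-143.72299265   -0.74803482  116.51434694] [[369.38242331   0.         322.31602245]
 [  0.         369.38242331 199.37409936]
 [  0.           0.           1.        ]]
side [-0.04430326 -1.11576697  0.97877228] [-126.422907      0.29956056  -25.69098228] [[444.7808371    0.         319.69522586]
 [  0.         444.7808371  195.06447883]
 [  0.           0.           1.        ]]
{'clock': 0.1, 'joint_pos': array([ 6.57128652e+01,  5.03534143e+00,  7.86116938e+01,  1.95932220e-03,
        9.64618996e+01, -5.90953630e+00]), 'dq': array([-0.03269525, -0.13241415, -0.13875179, -0.09506883,  0.00443568,
       -0.05113605]), 'effort': array([ 1.16696665e-03, -3.41256344e+01, -3.03299940e+01,  7.18087354e-02,
        3.05134663e-02, -1.11075067e-04]), 'tool_pos': array([0.17322683, 0.52152287, 0.20445563]), 'tool_rot': array([-1.79891845e+02, -1.31526608e-02,  1.61622608e+02]), 'force': array([-0.38201432,  0.27345442, -0.32777895]), 'ft_torque': array([-0.04676458,  0.02812914, -0.00165696]), 'finger_force': 0.0, 'finger_gap': 0.9983233036859577}
```

View pics/scene0.png

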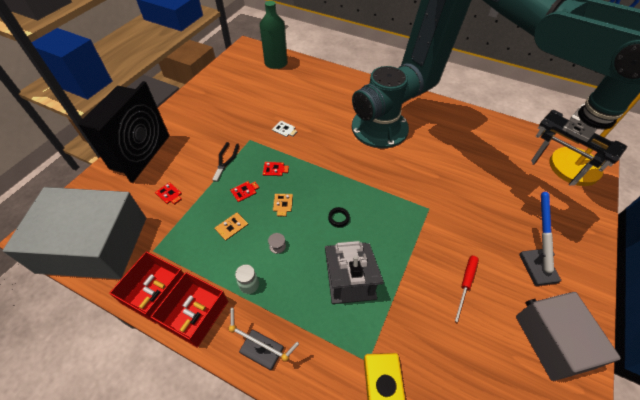

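View pics/side0.png

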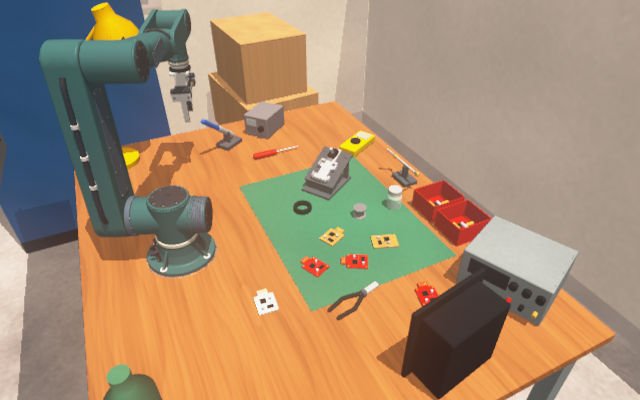

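Candidates in scene image: tan with apparent tongue at (283,204), plain tan at (231,226), red at (275,169), (245,191) and (168,193), and white at (285,129). I choose (283,204) and check it, along with the stand, in enlarged crops.

```bash
python3 - <<'E'
from h import *
import pickle
ds=pickle.load(open('d0.pkl','rb'))
s,q=ds['scene'],ds['side']
def crop(d,u,v,w,h,k): return cv2.resize(d['image'][v:v+h,u:u+w,::-1],None,fx=k,fy=k,interpolation=cv2.INTER_CUBIC)
a=crop(s,205,180,100,70,4); b=crop(s,315,230,100,75,4)
c=crop(q,310,215,100,70,4); e=crop(q,290,140,100,75,4)
cv2.imwrite('pics/c1.png',np.vstack([np.hstack([a,c]),np.hstack([b,e])]))
print('board',pt(s,276,211),pt(q,331,236),'plain',pt(s,231,226),pt(q,385,241))
print('post', pt(s,350,246),'stand',pt(s,352,285))
E
```

```text
board [ 0.49374015 -0.14697969 -0.00072899] [ 0.45927154 -0.14283532  0.00356778] plain [ 0.60603079 -0.23246162  0.01045959] [ 0.60300943 -0.24420319  0.00701747]
post [0.53437514 0.11491561 0.05837963] stand [0.65617324 0.17016319 0.10951073]
```

View pics/c1.png

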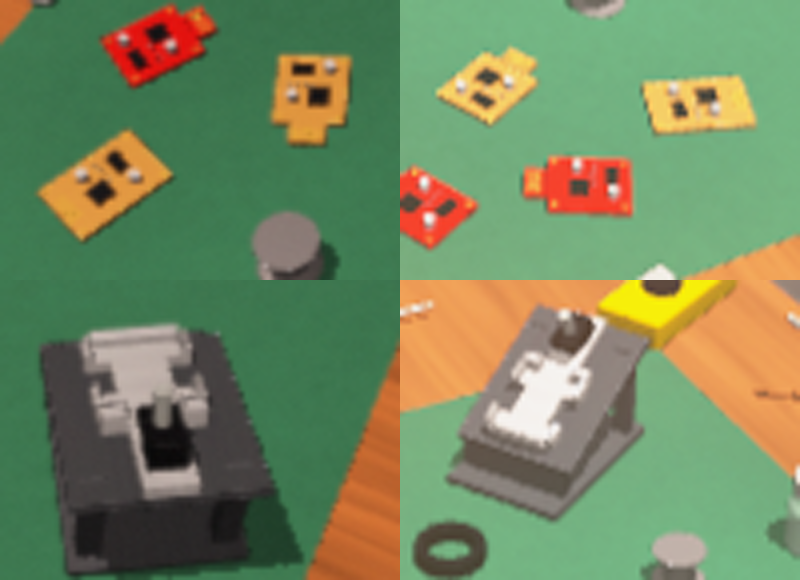

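The crop confirms the choice: the board at scene (283,204) is tan with a tongue pointing down in the image, and the board at (231,226) is a plain rectangle. The stand's pocket is white at about scene (350,252), with the connector and post at about (356,262), uphill and away from the robot. I'll get coarse poses from two views.

```bash
python3 - <<'E'
from h import *
import pickle
ds=pickle.load(open('d0.pkl','rb'))
s,q=ds['scene'],ds['side']
def tri(a,b):
    (c1,r1),(c2,r2)=ray(s,*a),ray(q,*b)
    A=np.stack([r1,-r2],1); t=np.linalg.lstsq(A,c2-c1,rcond=None)[0]
    p,w=c1+r1*t[0],c2+r2*t[1]; return ((p+w)/2).round(4),round(float(np.linalg.norm(p-w)),4)
S=lambda x,y:(205+x/4,180+y/4); Q=lambda x,y:(310+(x-400)/4,215+y/4)
S2=lambda x,y:(315+x/4,230+(y-280)/4); Q2=lambda x,y:(290+(x-400)/4,140+(y-280)/4)
# board corners: scene far-left(277,55), far-right(350,55), near-right(347,127), near-left(272,122)
for n,a in dict(fl=(277,55),fr=(350,55),nr=(347,127),nl=(272,122),tl=(288,140),tr=(324,143)).items(): print(n,onz(s,*S(*a),0.006).round(4))
for n,a in dict(l=(437,93),t=(478,50),r=(537,77),b=(492,124),tip=(518,47),tip2=(537,62)).items(): print('side',n,onz(q,*Q(*a),0.006).round(4))
print('post',tri(S2(160,392),Q2(566,316)))
print('pocket low-left corner',tri(S2(83,335),Q2(490,405)),'low-right',tri(S2(188,327),Q2(560,447)))
E
```

```text
fl [ 0.4432 -0.1828  0.006 ]
fr [ 0.417  -0.1316  0.006 ]
nr [ 0.4781 -0.1     0.006 ]
nl [ 0.5    -0.1532  0.006 ]
tl [ 0.5087 -0.1339  0.006 ]
tr [ 0.4987 -0.1083  0.006 ]
side l [ 0.4187 -0.1383  0.006 ]
side t [ 0.4728 -0.105   0.006 ]
side r [ 0.5011 -0.1567  0.006 ]
side b [ 0.4422 -0.1907  0.006 ]
side tip [ 0.5047 -0.1163  0.006 ]
side tip2 [ 0.5099 -0.1402  0.006 ]
post (array([0.6059, 0.1508, 0.141 ]), 0.0051)
pocket low-left corner (array([0.5335, 0.0965, 0.0836]), 0.0549) low-right (array([0.5427, 0.1146, 0.0549]), 0.0825)
```

```bash
python3 -m creep '[[[0.65,-0.72,0.25,0,0,-1,1],[0.65,-0.72,0.25,0,0,-1,1],[0.65,-0.72,0.25,0,0,-1,1],[0.65,-0.72,0.25,0,0,-1,1],[0.65,-0.72,0.25,0,0,-1,1],[0.65,-0.72,0.25,0,0,-1,1],[0.65,-0.72,0.25,0,0,-1,1],[0.65,-0.72,0.25,0,0,-1,1],[0.65,-0.72,0.25,0,0,-1,1],[0.65,-0.72,0.25,0,0,-1,1],[0.65,-0.72,0.25,0,0,-1,1],[0.65,-0.72,0.25,0,0,-1,1]]]'
python3 - <<'E'
from h import *
d=cam('wrist'); save(d,'pics/w1.png'); s=manip.sense(); print(d['xyz'],d['orientation'],d['intrinsics'],s['tool_pos'],s['tool_rot'],s['joint_pos'])
import pickle; pickle.dump(d,open('w1.pkl','wb'))
E
```

```text
clock: 1.1
tool_pos: [0.4862, 0.1746, 0.3255]
tool_rot: [-180.0, -0.0, 113.4]
force: [-0.1, 0.6, 0.4]
finger_gap: 0.992
finger_force: 0.0
[0.45292112 0.25212776 0.50433916] [ 1.63313442e+02 -7.37070981e-03  2.33538164e+01] [[280.49004075   0.         317.65622378]
 [  0.         280.49004075 197.35234928]
 [  0.           0.           1.        ]] [0.49101898 0.16934357 0.32640291] [179.85459281   0.33626324 112.80495994] [ 12.98046311   1.41266417  68.67227726  -0.32560419 109.7141105
  -9.93529643]
```

View pics/w1.png

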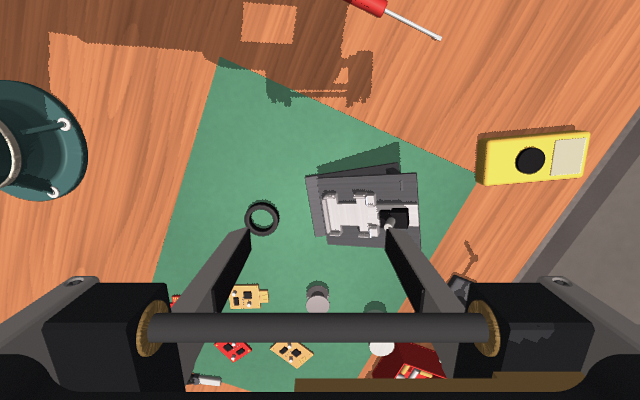

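The wrist view shows the pocket at (350,212) with its slot to the right, the connector at (398,215) and post at about (390,222). The tan tongued board is at (248,296) with its tongue right. Next I work out a closer viewing pose.

```bash
python3 - <<'E'
from h import *
import pickle
d=pickle.load(open('w1.pkl','rb'))
s=manip.sense()
n=onz(d,350,212,0.074); print('nest',n, pt(d,350,212),'post',onz(d,390,222,.142),'board',onz(d,244,297,.006),onz(d,267,297,.006),onz(d,230,297,.006))
C=np.array(d['xyz']); Rm=rot(d['orientation']); K=np.array(d['intrinsics'])
T=np.array(s['tool_pos'])
# camera position to see nest at pixel (318,190) at depth .25
for px in [(330,150,.26)]:
    r=Rm@np.array([(px[0]-K[0,2])/K[0,0],(px[1]-K[1,2])/K[1,1],1])
    Cn=n-r*px[2]; print('shift',Cn-C,'new tcp',T+Cn-C)
E
```

```text
nest [0.56228968 0.13173711 0.074     ] [0.56255937 0.13144024 0.07293882] post [0.60214562 0.15942781 0.142     ] board [ 0.45742632 -0.14383943  0.006     ] [ 0.50125804 -0.12491858  0.006     ] [ 0.43074666 -0.15535624  0.006     ]
shift [ 0.08590596 -0.09500091 -0.16868595] new tcp [0.57692493 0.07434266 0.15771696]
```

```bash
python3 -m creep '[[[0.35,-0.37,-0.58,0,0,0,1],[0.35,-0.37,-0.58,0,0,0,1],[0.35,-0.37,-0.58,0,0,0,1],[0.35,-0.37,-0.58,0,0,0,1],[0.35,-0.37,-0.58,0,0,0,1],[0.35,-0.37,-0.58,0,0,0,1],[0,0,0,0,0,0,1],[0,0,0,0,0,0,1]]]'
python3 - <<'E'
from h import *
d=cam('wrist'); s=manip.sense(); print(d['xyz'],d['orientation'],s['tool_pos'],s['tool_rot'])
import pickle; pickle.dump(d,open('w2.pkl','wb'))
u,v=230,60
cv2.imwrite('pics/w2.png',cv2.resize(d['image'][v:v+150,u:u+200,::-1],None,fx=4,fy=4,interpolation=cv2.INTER_CUBIC))
E
```

```text
clock: 1.82
tool_pos: [0.5683, 0.0872, 0.1836]
tool_rot: [-179.7, -0.1, 113.6]
force: [0.0, 0.9, 0.7]
finger_gap: 0.999
finger_force: 0.0
[0.535724   0.16455512 0.36257731] [163.4388993    0.2622343   23.49022848] [0.56893729 0.08784982 0.18587159] [-1.79920128e+02 -6.68276825e-02  1.13611788e+02]
```

View pics/w2.png

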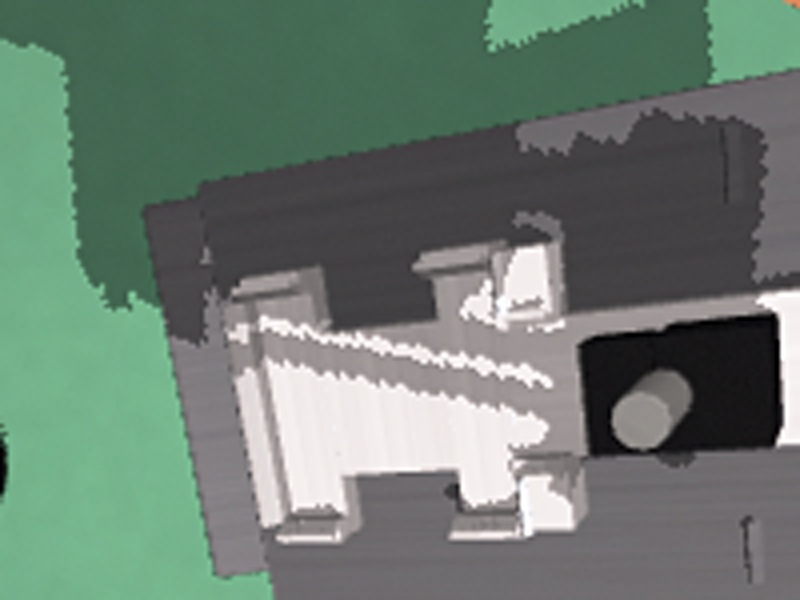

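The close view shows the gap corners at crop (327,328), (437,318), (348,476) and (460,470), the post top at (643,421), and the black connector's top face with corners (580,345), (588,457), (775,315) and (782,445). I fit the nest pose to these and check it against depth and the other views.

```bash
cat > nest.py <<'E'
from h import *
import pickle
from scipy.optimize import least_squares
def nestR(yaw,sl=25): return R.from_euler('zy',[0,0]).as_matrix() if 0 else (R.from_euler('z',yaw,degrees=True)*R.from_euler('y',-sl,degrees=True)).as_matrix()
def proj(d,P):
    K=np.array(d['intrinsics']); p=(np.atleast_2d(P)-np.array(d['xyz']))@rot(d['orientation']); return np.stack([K[0,0]*p[:,0]/p[:,2]+K[0,2],K[1,1]*p[:,1]/p[:,2]+K[1,2]],1)
E
python3 - <<'E'
from nest import *
d=pickle.load(open('w2.pkl','rb')); w1=pickle.load(open('w1.pkl','rb')); ds=pickle.load(open('d0.pkl','rb'))
c=lambda L:np.array([(230+(x+.5)/4-.5,60+(y+.5)/4-.5) for x,y in L])
gap=c([(327,328),(437,318),(348,476),(460,470)]); con=c([(580,345),(588,457),(775,315),(782,445)]); post=c([(643,421)])
def model(p):
    x,y,z,yaw,g=p[:5]
    Pn=np.array([[-.017,g,0],[.017,g,0],[-.017,-g,0],[.017,-g,0],[.058,.013,.02],[.058,-.013,.02],[.098,.013,.02],[.098,-.013,.02],[.076,0,.045]])
    return Pn@nestR(yaw).T+[x,y,z]
obs=np.vstack([gap,con,post])
f=lambda p:(proj(d,model(p))-obs).ravel()
r=least_squares(f,[.56,.13,.072,20,.02],x_scale=[.01,.01,.01,5,.01],loss='soft_l1'); print(r.x.round(4)); print(r.fun.reshape(-1,2).round(1))
f2=lambda p:np.append(f(p),(p[2]-.072)/.001)
r=least_squares(f2,r.x,loss='soft_l1'); print(r.x.round(4)); print(r.fun[:-1].reshape(-1,2).round(1))
P=model(r.x)[-1]; print('post',P,[proj(q,P).round(1) for q in (w1,ds['scene'],ds['side'])])
# depth plane fits: floor patch and plate patch
X=cloud(d)
for n,(a,b,e,g) in dict(floor=(305,445,350,455),plate=(600,520,720,570),plate2=(230,215,480,240)).items():
    q=X[60+b//4:60+g//4,230+a//4:230+e//4].reshape(-1,3); q=q[np.isfinite(q).all(1)]; m=q.mean(0); nrm=np.linalg.svd(q-m)[2][2]; nrm*=np.sign(nrm[2])
    print(n,m.round(4),'slope',np.degrees(np.arccos(nrm[2])).round(1),'yaw',np.degrees(np.arctan2(-nrm[1],-nrm[0])).round(1), 'in nest',((m-r.x[:3])@nestR(r.x[3])).round(4), 'rms',np.std((q-m)@nrm).round(4))
E
```

```text
[5.62200e-01 1.25400e-01 6.66000e-02 3.25958e+01 2.01000e-02]
[[-1.6  0.8]
 [ 0.5 -0.2]
 [-0.8  0.2]
 [ 0.   0.2]
 [ 0.5 -0.7]
 [ 1.4 -0.5]
 [-0.6  1.9]
 [-0.8 -0. ]
 [ 0.8 -0.6]]
[5.60900e-01 1.25600e-01 7.13000e-02 3.27448e+01 1.98000e-02]
[[-2.7  0.9]
 [-0.2 -0.2]
 [-1.8  0.3]
 [-0.6  0.2]
 [ 0.3 -1.1]
 [ 1.3 -0.3]
 [ 0.1  1.4]
 [ 0.1  0.1]
 [ 1.  -0.6]]
post [0.60284046 0.15252748 0.14424967] [array([[388.5, 227.1]]), array([[355.4, 257.2]]), array([[329.9, 147.9]])]
floor [0.5517 0.1062 0.0629] slope 48.7 yaw 95.4 in nest [-0.0201 -0.0113  0.0001] rms 0.0005
plate [0.6363 0.1229 0.0925] slope 72.9 yaw 113.0 in nest [ 0.0651 -0.043  -0.007 ] rms 0.0034
plate2 [0.5351 0.1621 0.063 ] slope 89.6 yaw 113.5 in nest [-0.0052  0.0447 -0.0067] rms 0.002
```

```bash
python3 - <<'E'
from nest import *
d=pickle.load(open('w2.pkl','rb'))
c=lambda L:np.array([(230+(x+.5)/4-.5,60+(y+.5)/4-.5) for x,y in L])
obs=c([(327,328),(437,318),(348,476),(460,470),(580,345),(588,457),(775,315),(782,445),(643,421)])
def model(p):
    x,y,z,yaw,g=p[:5]
    Pn=np.array([[-.017,g,-.008],[.017,g,0],[-.017,-g,-.008],[.017,-g,0],[.058,.013,.02],[.058,-.013,.02],[.098,.013,.02],[.098,-.013,.02],[.076,0,.045]])
    return Pn@nestR(yaw).T+[x,y,z]
f2=lambda p:np.append((proj(d,model(p))-obs).ravel(),(p[2]-.072)/.002)
r=least_squares(f2,[.56,.126,.072,32,.02],x_scale=[.01,.01,.01,5,.01],loss='soft_l1'); print(r.x.round(4)); print(r.fun[:-1].reshape(-1,2).round(1))
o=r.x[:3];N=nestR(r.x[3]); np.save('nest.npy',np.vstack([o,N]))
X=cloud(d).reshape(-1,3); q=(X-o)@N
m=(abs(q[:,2]+.008)<.005)&(abs(q[:,1])>.038)&(abs(q[:,1])<.055)&(q[:,0]>-.03)&(q[:,0]<.09)
Y=X[m];cc=Y.mean(0);n=np.linalg.svd(Y-cc,full_matrices=False)[2][2];n*=np.sign(n[2])
print(m.sum(),'slope',np.degrees(np.arccos(n[2])),'yaw',np.degrees(np.arctan2(-n[1],-n[0])),'z',q[m][:,2].mean())
im=cv2.resize(d['image'][60:210,230:430,::-1],None,fx=4,fy=4,interpolation=cv2.INTER_CUBIC)
def L(pts,col):
    p=proj(d,np.array(pts)/1000@N.T+o); p=((p+.5-[230,60])*4-.5).round().astype(int); cv2.polylines(im,[p],True,col,1)
L([(-34,-30,0),(34,-30,0),(34,30,0),(-34,30,0)],(0,0,255))
L([(34,-16,0),(52,-16,0),(52,16,0),(34,16,0)],(0,0,255))
L([(-34,-30,11.5),(34,-30,11.5),(34,30,11.5),(-34,30,11.5)],(255,0,0))
L([(58,-13,20),(98,-13,20),(98,13,20),(58,13,20)],(0,255,255))
L([(76+6*np.cos(a),6*np.sin(a),45) for a in np.arange(0,6.3,.3)],(0,255,0))
cv2.imwrite('pics/ov.png',im)
E
```

```text
[5.60700e-01 1.24900e-01 7.22000e-02 3.32377e+01 2.00000e-02]
[[-0.   0.2]
 [-0.9  0. ]
 [ 1.  -0.8]
 [-0.9  0.9]
 [-0.2 -0.9]
 [ 1.   0. ]
 [-0.3  1.2]
 [-0.1 -0. ]
 [ 0.6 -0.4]]
3788 slope 25.09515477494016 yaw 32.48110027760715 z -0.008872903723945723
```

View pics/ov.png

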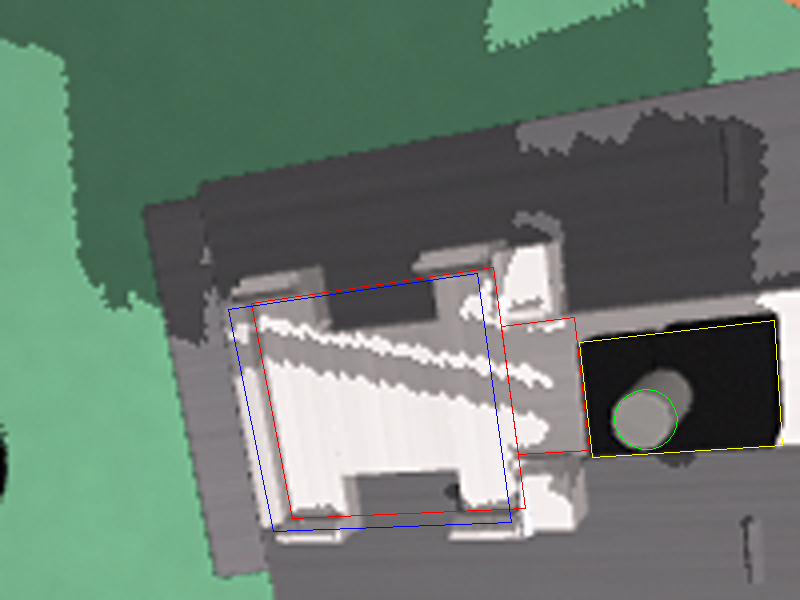

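The overlay fits: red floor and slot lines, yellow connector top and green post top all land on the image edges, and depth gives slope 25.1° and yaw 32.5° against 33.2° from the fit. So the nest is at (0.5607, 0.1249, 0.072), yaw about 33°. Now I go above the board.

```bash
python3 -m creep '[[[-0.126,-0.262,0,0,0,-1,1],[-0.126,-0.262,0,0,0,-1,1],[-0.126,-0.262,0,0,0,-1,1],[-0.126,-0.262,0,0,0,-1,1],[-0.126,-0.262,0,0,0,-1,1],[-0.126,-0.262,0,0,0,-1,1],[-0.126,-0.262,0,0,0,-1,1],[-0.126,-0.262,0,0,0,-1,1],[-0.126,-0.262,0,0,0,-1,1],[-0.126,-0.262,0,0,0,-1,1],[-0.126,-0.262,0,0,0,-1,1],[-0.126,-0.262,0,0,0,-1,1]]]'
python3 -m creep '[[[-0.126,-0.262,0,0,0,-1,1],[-0.126,-0.262,0,0,0,-1,1],[-0.126,-0.262,0,0,0,-1,1],[-0.126,-0.262,0,0,0,-1,1],[-0.126,-0.262,0,0,0,-1,1],[-0.126,-0.262,-0.2,0,0,-1,1],[-0.126,-0.262,-0.2,0,0,-1,1],[-0.126,-0.262,-0.2,0,0,-1,1],[-0.126,-0.262,-0.2,0,0,-1,1],[-0.126,-0.262,-0.2,0,0,-1,1],[0,0,0,0,0,0,1],[0,0,0,0,0,0,1]]]'
python3 - <<'E'
from h import *
d=cam('wrist'); s=manip.sense(); print(d['xyz'],d['orientation'],s['tool_pos'],s['tool_rot'],s['joint_pos'])
import pickle; pickle.dump(d,open('w3.pkl','wb'))
u,v=220,160
cv2.imwrite('pics/w3.png',cv2.resize(d['image'][v:v+150,u:u+200,::-1],None,fx=4,fy=4,interpolation=cv2.INTER_CUBIC))
E
```

```text
clock: 2.87
tool_pos: [0.5093, -0.0375, 0.1891]
tool_rot: [179.7, -0.1, 65.5]
force: [0.1, 0.4, -0.6]
finger_gap: 0.997
finger_force: 0.0
clock: 3.87
tool_pos: [0.459, -0.1424, 0.148]
tool_rot: [179.9, -0.1, 25.7]
force: [-0.2, 0.8, 0.4]
finger_gap: 0.998
finger_force: 0.0
[ 0.53487887 -0.10565671  0.32689488] [ 1.63397512e+02 -2.22626510e-02 -6.43249938e+01] [ 0.45939433 -0.14230434  0.14815993] [ 1.79891155e+02 -1.42640774e-01  2.57583126e+01] [-2.39981949e+01 -2.93683783e+00  9.31108057e+01  3.85610162e-02
  8.96507989e+01  4.02434520e+01]
```

View pics/w3.png

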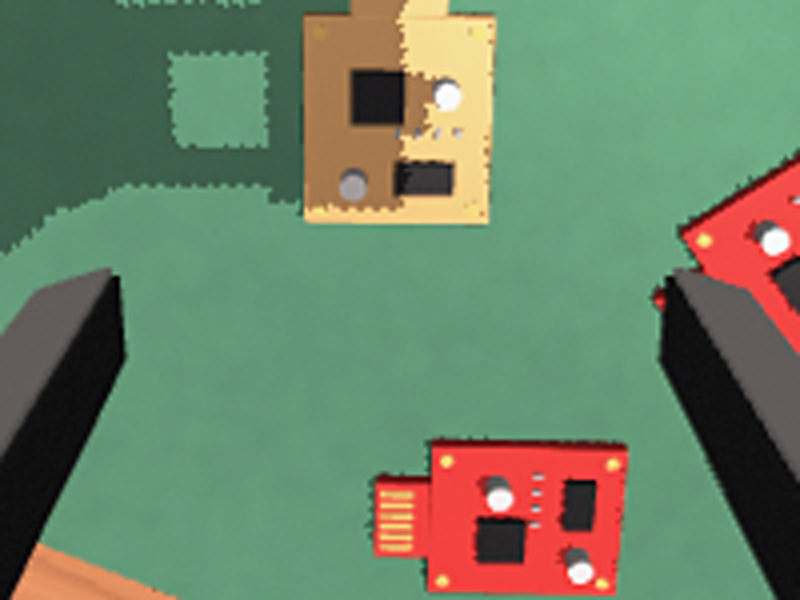

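The tan tongued board fills crop x 304–496, y 15–222, with its tongue upward, 28 mm wide at crop x 350–448. Corners are TL (304,15), TR (496,15), BR (490,222) and BL (304,222). Fit the pose.

```bash
python3 - <<'E'
from nest import *
d=pickle.load(open('w3.pkl','rb')); w1=pickle.load(open('w1.pkl','rb')); sc=pickle.load(open('d0.pkl','rb'))['scene']
obs=np.array([(220+(x+.5)/4-.5,160+(y+.5)/4-.5) for x,y in [(304,15),(496,15),(490,221),(304,221)]])
C=np.array([[32,28,6],[32,-28,6],[-32,-28,6],[-32,28,6]])/1000
w=lambda p:C@R.from_euler('z',p[3],degrees=True).as_matrix().T+p[:3]
so=np.array([(205+x/4,180+y/4) for x,y in [(347,127),(272,122)]])
for lab,f in dict(free=lambda p:(proj(d,w(p))-obs).ravel(), z0=lambda p:np.append((proj(d,w(p))-obs).ravel(),p[2]/.0005)).items():
    r=least_squares(f,[.458,-.143,0,25],x_scale=[.01,.01,.01,5]); print(lab,r.x.round(4),r.fun.round(1))
p=r.x
for q in (w1,sc): print(proj(q,w(p)).round(1).tolist())
X=cloud(d); qq=X[162:213,298:340].reshape(-1,3); print('top z median',np.median(qq[:,2]), 'bench', np.median(X[175:205,355:375,2]))
s=manip.sense(); print('delta',p[:3]-s['tool_pos'],'yaw',p[3]-s['tool_rot'][2])
N=nestR(33.0); Z=R.from_matrix
# turn from tool over board (down, yaw p3) to nest: tool z=-nest z, tool x= nest x
b=Z(np.diag([1,-1,-1.])); Rb=R.from_euler('z',p[3],degrees=True)*b; Rn=Z(N)*b
print('rotvec deg',np.degrees((Rn*Rb.inv()).as_rotvec()))
for a in (.0,.05,.08): print('above nest TCP at',a,(np.array([.5607,.1249,.072])+N[:,2]*a).round(4))
E
```

```text
free [ 4.57200e-01 -1.45200e-01 -2.80000e-03  2.52605e+01] [-0.2 -0.3 -0.   0.  -0.3  0.3  0.6 -0. ]
z0 [ 0.4579 -0.1449 -0.     25.2606] [-0.4 -0.5  0.2 -0.2 -0.1  0.5  0.4  0.2 -0.1]
[[258.1, 285.3], [260.6, 308.4], [230.3, 309.3], [227.0, 286.2]]
[[290.6, 210.2], [272.3, 209.8], [274.3, 193.1], [292.1, 193.6]]
top z median 0.005731487885897418 bench 0.0002926317348904972
delta [-0.00154176 -0.00261697 -0.14819285] yaw -0.49768669990986325
rotvec deg [ 12.17907847 -21.85426856   7.61611968]
above nest TCP at 0.0 [0.5607 0.1249 0.072 ]
above nest TCP at 0.05 [0.543  0.1134 0.1173]
above nest TCP at 0.08 [0.5323 0.1065 0.1445]
```

```bash
python3 -m creep '[[[-0.04,-0.065,-0.8,0,0,-0.12,0.57],[0,0,-0.8,0,0,0,0.57],[0,0,-0.8,0,0,0,0.57],[0,0,-0.7,0,0,0,0.57],[0,0,-0.35,0,0,0,0.57],[0,0,-0.2,0,0,0,0.57],[0,0,0,0,0,0,0.57],[0,0,0,0,0,0,0.57]]]'
```

```text
clock: 4.58
tool_pos: [0.4586, -0.1454, 0.0019]
tool_rot: [179.9, -0.1, 25.3]
force: [-0.4, 0.8, -0.9]
finger_gap: 0.783
finger_force: 0.0
```

```bash
python3 -m creep '[[[0,0,0,0,0,0,0],[0,0,0,0,0,0,0],[0,0,0,0,0,0,0],[0,0,0,0,0,0,0],[0,0,0,0,0,0,0],[0,0,0,0,0,0,0]]]' 25
```

```text
clock: 5.08
tool_pos: [0.4576, -0.1456, 0.001]
tool_rot: [180.0, -0.1, 25.1]
force: [-0.7, 0.1, 4.2]
finger_gap: 0.59
finger_force: 25.0
```

Gripped: the opening reads 55.5 mm against the 56 mm board width. Lift and carry to above the nest.

```bash
python3 -m creep '[[[0,0,0.4,0,0,0,0],[0,0,0.8,0,0,0,0],[0,0,0.9,0,0,0,0],[0,0,0.9,0,0,0,0],[0,0,0.8,0,0,0,0],[0,0,0.7,0,0,0,0],[0,0,0,0,0,0,0]]]'
python3 -m creep '[[[0.155,0.525,0,0.254,-0.455,0.159,0],[0.155,0.525,0,0.254,-0.455,0.159,0],[0.155,0.525,0,0.254,-0.455,0.159,0],[0.155,0.525,0,0.254,-0.455,0.159,0],[0.155,0.525,0,0.254,-0.455,0.159,0],[0.155,0.525,0,0.254,-0.455,0.159,0],[0.155,0.525,0,0.254,-0.455,0.159,0],[0.155,0.525,0,0.254,-0.455,0.159,0],[0.155,0.525,0,0.254,-0.455,0.159,0],[0.155,0.525,0,0.254,-0.455,0.159,0],[0.155,0.525,0,0.254,-0.455,0.159,0],[0.155,0.525,0,0.254,-0.455,0.159,0]]]'
python3 -m creep '[[[0,0,0,0,0,0,0],[0,0,0,0,0,0,0]]]'
cat > rel.py <<'E'
from nest import *
def rel(goal=None,yaw=33.0,o=(.5607,.1249,.072)):
    s=manip.sense(); N=nestR(yaw); T=np.array(s['tool_pos']); Rt=R.from_euler('xyz',s['tool_rot'],degrees=True)
    Rn=R.from_matrix(N)*R.from_matrix(np.diag([1,-1,-1.]))
    print('TCP in nest mm',((T-o)@N*1000).round(1),'turn left (units of 4deg)',(np.degrees((Rn*Rt.inv()).as_rotvec())/4).round(3),'grip',s['finger_gap'],s['finger_force'],'F nest',(s['force']@N).round(1),s['clock'])
    if goal is not None: print('shift units of 40mm',((np.array(o)+N@(np.array(goal)/1000)-T)/.04).round(3))
E
python3 - <<'E'
from rel import *
rel((0,0,40))
d=cam('wrist'); pickle.dump(d,open('w4.pkl','wb'))
cv2.imwrite('pics/w4.png',cv2.resize(d['image'][110:270,220:420,::-1],None,fx=3.75,fy=3.75,interpolation=cv2.INTER_CUBIC))
E
```

```text
clock: 5.67
tool_pos: [0.4599, -0.1471, 0.1871]
tool_rot: [179.5, -0.4, 25.1]
force: [0.8, -1.0, -0.4]
finger_gap: 0.589
finger_force: 25.0
clock: 6.67
tool_pos: [0.5306, 0.1072, 0.1782]
tool_rot: [-179.8, -24.9, 32.8]
force: [1.0, 0.8, -0.3]
finger_gap: 0.589
finger_force: 25.0
clock: 6.83
tool_pos: [0.5301, 0.1066, 0.1781]
tool_rot: [-179.9, -24.8, 32.9]
force: [-0.3, -0.1, -0.9]
finger_gap: 0.588
finger_force: 25.0
TCP in nest mm [ 12.5   1.3 111.2] turn left (units of 4deg) [ 0.001 -0.065  0.007] grip 0.5876422774492454 24.99950408935547 F nest [-0.6  0.1 -0.7] 6.8333
shift units of 40mm [ 0.412  0.228 -1.746]
```

View pics/w4.png

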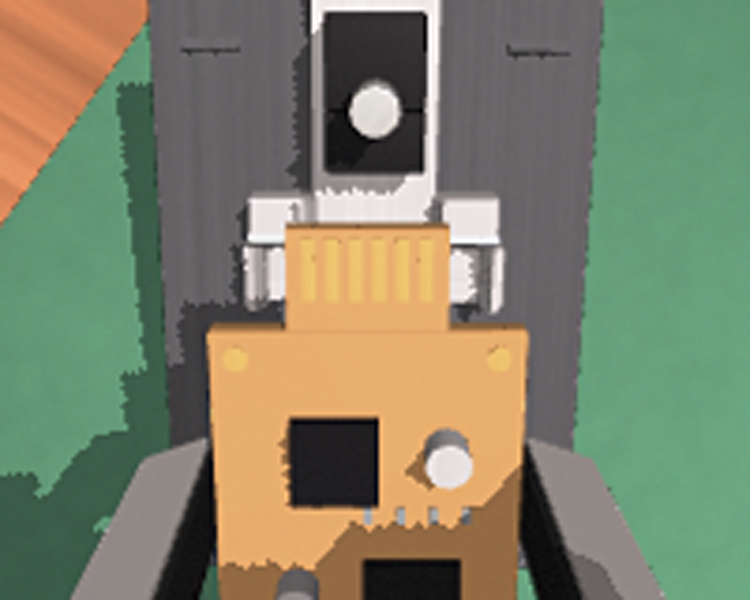

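The view shows the board held square: the tongue end spans crop x 287–448 at y≈230, and the main edge corners are at (208,331) and (528,329). The connector ahead has its top front edge at about y 171, x 323–425, and the post top at (375,110). I fit board and nest in this one image to get their relative offset.

```bash
python3 - <<'E'
from rel import *
d=pickle.load(open('w4.pkl','rb')); N=nestR(33.0); o0=np.array([.5607,.1249,.072])
px=lambda L:np.array([(220+(x+.5)/3.75-.5,110+(y+.5)/3.75-.5) for x,y in L])
on=px([(323,170),(425,172),(325,13),(427,13),(375,110)])
Pn=np.array([[58,13,20],[58,-13,20],[98,13,20],[98,-13,20],[76,0,45]])/1000
f=lambda p:(proj(d,Pn@nestR(p[2]).T+[p[0],p[1],.072])-on).ravel()
r=least_squares(f,[.56,.125,33],x_scale=[.01,.01,5]); print('nest',r.x.round(4),r.fun.round(1))
ob=px([(287,234),(448,234),(208,336),(528,335)])
Pb=np.array([[50,14,6],[50,-14,6],[32,28,6],[32,-28,6]])/1000
s=manip.sense(); T=np.array(s['tool_pos']); Rt=(R.from_euler('xyz',s['tool_rot'],degrees=True)*R.from_matrix(np.diag([1,-1,-1.]))).as_matrix()
def g(p): # board origin in the gripper's nest-like frame, yaw about z, height fixed by grip
    Q=(Pb@R.from_euler('z',p[3],degrees=True).as_matrix().T+p[:3])@Rt.T+T; return np.append((proj(d,Q)-ob).ravel(),(p[2]+.0015)/.002)
b=least_squares(g,[0,0,-.0015,0],x_scale=[.01,.01,.01,5]); print('board in grip mm',(b.x*1000).round(1)[:3],'yaw',b.x[3].round(2),b.fun.round(1))
E
```

```text
nest [ 0.5598  0.1248 32.2014] [ 0.1  0.7 -0.   0.5 -0.5 -0.9  0.6 -0.6 -0.1  0.3]
board in grip mm [-1.7  0.7 -2.7] yaw 0.14 [-0.6  0.   0.6 -0.1 -0.3  0.   0.2  0.1 -0.6]
```

```bash
python3 - <<'E'
from rel import *
rel((1.2,-.6,20),32.5,(.5600,.1248,.072))
E
```

```text
TCP in nest mm [ 13.4  -0.  111.5] turn left (units of 4deg) [ 0.003 -0.051 -0.104] grip 0.5841694913441462 24.999420940876007 F nest [-0.1  0.2 -0. ] 6.8833
shift units of 40mm [ 0.589  0.358 -2.203]
```

```bash
python3 -m creep '[[[0.147,0.09,-0.55,0,-0.013,-0.026,0],[0.147,0.09,-0.55,0,-0.013,-0.026,0],[0.147,0.09,-0.55,0,-0.013,-0.026,0],[0.147,0.09,-0.55,0,-0.013,-0.026,0],[0,0,0,0,0,0,0],[0,0,0,0,0,0,0]]]'
python3 - <<'E'
from rel import *
rel((1.2,-.6,20),32.5,(.5600,.1248,.072))
d=cam('wrist'); pickle.dump(d,open('w5.pkl','wb'))
cv2.imwrite('pics/w5.png',cv2.resize(d['image'][110:270,220:420,::-1],None,fx=3.75,fy=3.75,interpolation=cv2.INTER_CUBIC))
E
```

```text
clock: 7.38
tool_pos: [0.5539, 0.12, 0.0905]
tool_rot: [-179.9, -25.0, 32.4]
force: [0.2, -0.1, 0.0]
finger_gap: 0.589
finger_force: 25.0
TCP in nest mm [ 0.8 -0.7 20. ] turn left (units of 4deg) [-0.006 -0.018  0.012] grip 0.5892409934092544 24.99955952167511 F nest [ 0.1 -0.3 -0. ] 7.3833
shift units of 40mm [0.005 0.007 0.003]
```

View pics/w5.png

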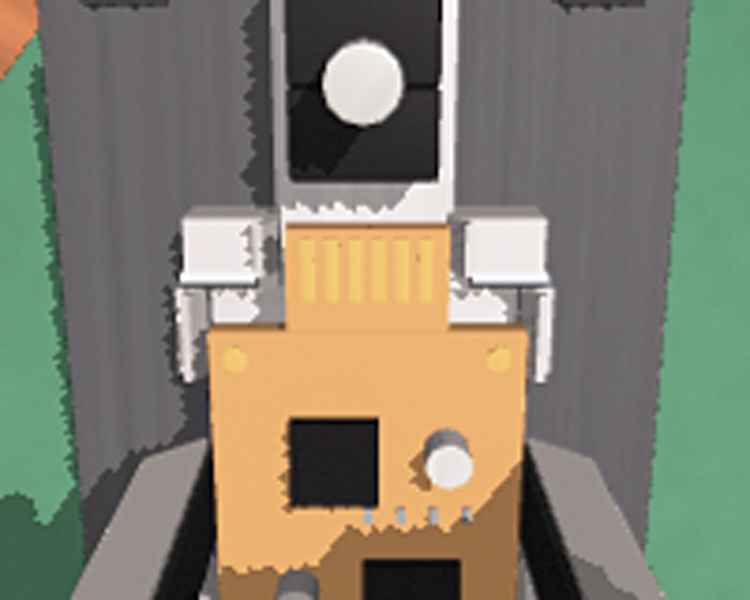

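The board stands just above the pocket: its centre line is at crop x 367.5 and the nest's at about 365 (connector x 288–441, slot walls 182–548), so it is under 1 mm off. I refit x and y from this image.

```bash
python3 - <<'E'
from rel import *
d=pickle.load(open('w5.pkl','rb'))
px=lambda L:np.array([(220+(x+.5)/3.75-.5,110+(y+.5)/3.75-.5) for x,y in L])
on=px([(290,181),(440,181),(363,83)])
Pn=np.array([[58,13,20],[58,-13,20],[76,0,45]])/1000
for yaw in (32.0,32.5,33.0):
    f=lambda p:(proj(d,Pn@nestR(yaw).T+[p[0],p[1],.072])-on).ravel()
    r=least_squares(f,[.56,.125],x_scale=.01); print('nest',yaw,r.x.round(4),r.fun.round(1))
    ob=px([(287,235),(448,235),(208,335),(528,335)])
    Pb=np.array([[50,14,6],[50,-14,6],[32,28,6],[32,-28,6]])/1000
    # board pose in nest frame from the image: height from TCP height 20 - 1.5
    g=lambda p:(proj(d,(Pb@R.from_euler('z',p[2],degrees=True).as_matrix().T+[p[0],p[1],.0185])@nestR(yaw).T+[*r.x,.072])-ob).ravel()
    b=least_squares(g,[0,0,0],x_scale=[.01,.01,5]); print(' board in nest mm',(b.x[:2]*1000).round(1),'yaw',b.x[2].round(2),b.fun.round(1))
E
```

```text
nest 32.0 [0.5598 0.1248] [-0.5 -0.   0.3  0.2  0.2 -0.2]
 board in nest mm [-0.2 -0.9] yaw 0.4 [-0.7 -0.2  0.7 -0.3 -0.5  0.3  0.4  0.3]
nest 32.5 [0.56   0.1244] [-0.5  0.2  0.3  0.1  0.1 -0.2]
 board in nest mm [-0.2 -0.4] yaw -0.09 [-0.7 -0.2  0.8 -0.3 -0.5  0.3  0.4  0.3]
nest 33.0 [0.5602 0.1241] [-0.4  0.3  0.3 -0.1  0.1 -0.2]
 board in nest mm [-0.2  0.1] yaw -0.59 [-0.6 -0.3  0.8 -0.3 -0.5  0.4  0.4  0.3]
```

```bash
python3 - <<'E'
from rel import *
rel((1.0,-.3,5),32.5,(.5600,.1248,.072)); print('1mm down units',(-nestR(32.5)[:,2]/40).round(4))
E
```

```text
TCP in nest mm [ 2.6 -1.4 21.5] turn left (units of 4deg) [-0.008  0.037  0.016] grip 0.5953637658756171 24.99952644109726 F nest [-0.4 -0.2  0. ] 7.4333
shift units of 40mm [ 0.1    0.097 -0.391]
1mm down units [ 0.0089  0.0057 -0.0227]
```

```bash
python3 -m creep '[[[0.041,0.03,-0.105,0,0,0,0],[0.041,0.03,-0.105,0,0,0,0],[0.041,0.03,-0.105,0,0,0,0],[0,0,0,0,0,0,0]]]'
python3 -m creep '[[[0.018,0.011,-0.045,0,0,0,0],[0,0,0,0,0,0,0]]]'
python3 -m creep '[[[0.009,0.006,-0.023,0,0,0,0],[0,0,0,0,0,0,0]]]'
python3 -c "
from rel import *
rel(None,32.5,(.5600,.1248,.072))"
```

```text
clock: 7.77
tool_pos: [0.5597, 0.1244, 0.0794]
tool_rot: [180.0, -25.1, 32.5]
force: [-0.6, -1.2, -0.1]
finger_gap: 0.593
finger_force: 25.0
clock: 7.93
tool_pos: [0.5605, 0.1249, 0.0778]
tool_rot: [179.9, -25.2, 32.5]
force: [0.2, -0.0, -1.4]
finger_gap: 0.589
finger_force: 25.0
clock: 8.1
tool_pos: [0.5609, 0.1251, 0.077]
tool_rot: [179.9, -25.2, 32.5]
force: [-0.2, -0.1, -0.3]
finger_gap: 0.589
finger_force: 25.0
TCP in nest mm [ 2.9 -0.2  4.1] turn left (units of 4deg) [-0.012  0.042  0.001] grip 0.5892641390212808 24.999671280384064 F nest [-0.3 -0.  -0.2] 8.1
```

```bash
python3 -m creep '[[[0,0,0,0,0,0,0]]]'
python3 - <<'E'
from rel import *
rel(None,32.5,(.5600,.1248,.072))
d=cam('wrist'); pickle.dump(d,open('w6.pkl','wb')); rel(None,32.5,(.5600,.1248,.072))
cv2.imwrite('pics/w6.png',cv2.resize(d['image'][110:270,220:420,::-1],None,fx=3.75,fy=3.75,interpolation=cv2.INTER_CUBIC))
E
```

```text
clock: 8.18
tool_pos: [0.5609, 0.1251, 0.0771]
tool_rot: [179.9, -25.2, 32.5]
force: [0.3, -0.7, -0.6]
finger_gap: 0.592
finger_force: 25.0
TCP in nest mm [ 3.  -0.2  4.2] turn left (units of 4deg) [-0.011  0.044  0.001] grip 0.5923075794844471 24.999412894248962 F nest [-0.4 -0.8 -0.5] 8.1833
TCP in nest mm [ 3.  -0.3  4.2] turn left (units of 4deg) [-0.011  0.046  0.001] grip 0.5909389550556697 24.999528229236603 F nest [-0.2  0.9  0.2] 8.2333
```

View pics/w6.png

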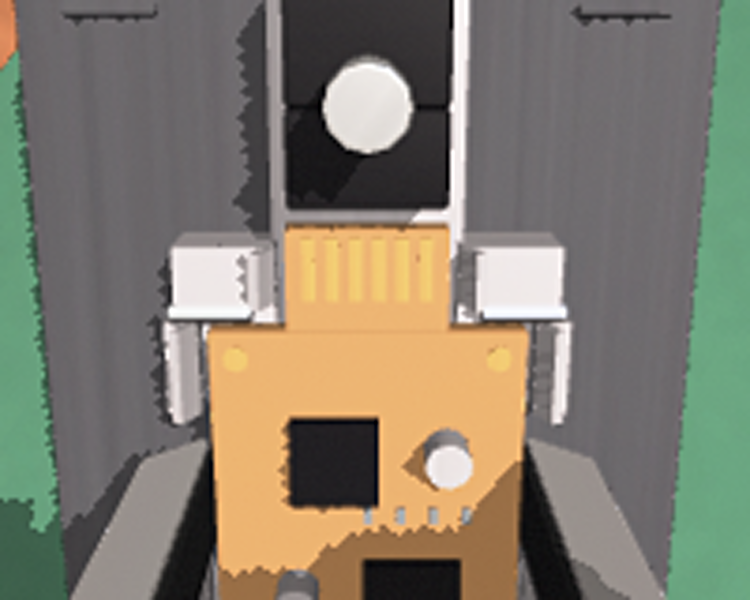

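The board now sits inside the lips; the tongue is in the slot (crop x 287–448 between slot walls at 283–455). The connector's front edge is at y≈209 (x 286–449), and the post top at (368,108). Refit.

```bash
python3 - <<'E'
from rel import *
d=pickle.load(open('w6.pkl','rb'))
px=lambda L:np.array([(220+(x+.5)/3.75-.5,110+(y+.5)/3.75-.5) for x,y in L])
on=px([(286,209),(449,209),(368,108)])
Pn=np.array([[58,13,20],[58,-13,20],[76,0,45]])/1000
for yaw in (32.5,33.0):
    f=lambda p:(proj(d,Pn@nestR(yaw).T+[p[0],p[1],.072])-on).ravel()
    r=least_squares(f,[.56,.125],x_scale=.01); print('nest',yaw,r.x.round(4),r.fun.round(1))
    ob=px([(287,235),(448,235),(208,335),(528,335)])
    Pb=np.array([[50,14,6],[50,-14,6],[32,28,6],[32,-28,6]])/1000
    for h in (.0,.0025):
        g=lambda p:(proj(d,(Pb@R.from_euler('z',p[2],degrees=True).as_matrix().T+[p[0],p[1],h])@nestR(yaw).T+[*r.x,.072])-ob).ravel()
        b=least_squares(g,[0,0,0],x_scale=[.01,.01,5]); print(' board in nest mm',(b.x[:2]*1000).round(1),'yaw',b.x[2].round(2),b.fun.round(1))
E
```

```text
nest 32.5 [0.5599 0.1245] [-0.4  0.3  0.5  0.3 -0.1 -0.5]
 board in nest mm [1.3 0. ] yaw -0.02 [-0.3 -0.1  0.4 -0.1  0.2  0.1 -0.3  0.1]
 board in nest mm [1.9 0. ] yaw -0.02 [-0.6 -0.2  0.7 -0.3 -0.4  0.3  0.3  0.3]
nest 33.0 [0.5601 0.1242] [-0.3  0.5  0.5  0.1 -0.1 -0.5]
 board in nest mm [1.3 0.5] yaw -0.52 [-0.3 -0.1  0.4 -0.1  0.2  0.1 -0.3  0. ]
 board in nest mm [1.9 0.5] yaw -0.52 [-0.6 -0.2  0.8 -0.3 -0.4  0.4  0.3  0.3]
```

```bash
python3 -m creep '[[[-0.031,-0.019,-0.017,-0.01,0.04,0,0],[0,0,0,0,0,0,0],[0.013,0.008,-0.034,0,0,0,0],[0,0,0,0,0,0,0]]]'
python3 -c "
from rel import *
rel(None,32.5,(.5600,.1246,.072))"
python3 -m creep '[[[0.009,0.006,-0.023,0,0,0,0],[0,0,0,0,0,0,0]]]'
python3 -c "
from rel import *
rel(None,32.5,(.5600,.1246,.072))"
python3 -m creep '[[[0.004,0.003,-0.011,0,0,0,0],[0,0,0,0,0,0,0]]]'
python3 -c "
from rel import *
rel(None,32.5,(.5600,.1246,.072))"
```

```text
clock: 8.57
tool_pos: [0.5601, 0.1246, 0.0747]
tool_rot: [-180.0, -25.0, 32.5]
force: [-0.9, -0.4, -0.4]
finger_gap: 0.591
finger_force: 25.0
TCP in nest mm [ 1.2 -0.   2.4] turn left (units of 4deg) [-0.001 -0.003  0.003] grip 0.5911291370524142 24.999459385871887 F nest [-1.1  0.1  0.1] 8.5667
clock: 8.73
tool_pos: [0.5604, 0.1249, 0.0738]
tool_rot: [-180.0, -25.0, 32.5]
force: [-0.6, 0.6, -1.2]
finger_gap: 0.589
finger_force: 25.0
TCP in nest mm [1.2 0.  1.4] turn left (units of 4deg) [-0.002 -0.003  0.002] grip 0.5891468788050592 24.999638199806213 F nest [-0.7  0.9 -1. ] 8.7333
clock: 8.9
tool_pos: [0.5607, 0.125, 0.0735]
tool_rot: [-180.0, -25.0, 32.5]
force: [0.7, 1.1, -0.3]
finger_gap: 0.592
finger_force: 25.0
TCP in nest mm [ 1.3 -0.   1. ] turn left (units of 4deg) [-0.002  0.     0.002] grip 0.592156613952169 24.99936282634735 F nest [ 1.   0.5 -0.8] 8.9
```

No contact yet; continue in small steps.

```bash
for i in 1 2 3; do :; done
python3 -m creep '[[[0.004,0.003,-0.011,0,0,0,0],[0,0,0,0,0,0,0]]]' | grep force:
python3 -m creep '[[[0.004,0.003,-0.011,0,0,0,0],[0,0,0,0,0,0,0]]]' | grep force:
python3 -m creep '[[[0.004,0.003,-0.011,0,0,0,0],[0,0,0,0,0,0,0]]]' | grep force:
python3 -c "
from rel import *
rel(None,32.5,(.5600,.1246,.072))"
```

```text
force: [-0.6, 0.2, -1.2]
finger_force: 25.0
force: [-3.2, -0.7, 1.8]
finger_force: 25.0
force: [-6.3, -2.7, 6.4]
finger_force: 25.0
TCP in nest mm [ 1.4 -0.   0.5] turn left (units of 4deg) [ 0.005  0.001 -0.004] grip 0.5911031606579816 25.000493824481964 F nest [-3.4  1.1  8.7] 9.4
```

```bash
cat > seat.py <<'E'
from rel import *
def seat(name='wrist',o=np.array([.5600,.1246,.072]),yaw=32.5):
    d=cam(name); pickle.dump(d,open('last_%s.pkl'%name,'wb')); N=nestR(yaw); q=(cloud(d).reshape(-1,3)-o)@N*1000; rgb=d['image'].reshape(-1,3).astype(int)
    pl=q[(abs(q[:,2]+8)<5)&(abs(q[:,1])>40)&(abs(q[:,1])<55)&(q[:,0]>20)&(q[:,0]<90)]
    tan=(rgb[:,0]>rgb[:,2]+50)&(rgb[:,0]>rgb[:,1]+20)&(abs(q[:,2]-6)<15)&(abs(q[:,0])<60)&(abs(q[:,1])<35)
    b=q[tan]
    for n,a in (('plate',pl),('tan',b)):
        for _ in range(3):
            A=np.c_[a[:,:2],np.ones(len(a))]; c=np.linalg.lstsq(A,a[:,2],rcond=None)[0]; a=a[abs(A@c-a[:,2])<1.5]
        print(n,len(a),'slopes deg',np.degrees(c[:2]).round(2),'z0',c[2].round(2),'x',np.percentile(a[:,0],[.5,99.5]).round(1),'y',np.percentile(a[:,1],[.5,99.5]).round(1))
E
python3 -c "
from seat import *
seat(); seat('scene')"
```

```text
plate 4478 slopes deg [0.12 0.  ] z0 -9.09 x [20.4 89.5] y [-54.9  54.9]
tan 6740 slopes deg [0.07 0.01] z0 4.96 x [-30.4  50.8] y [-27.3  27.6]
plate 178 slopes deg [0.36 0.01] z0 -9.25 x [20.3 89.5] y [-54.9  54.9]
tan 168 slopes deg [ 0.53 -0.5 ] z0 4.98 x [-29.   50.9] y [-27.4  28.3]
```

Depth says the board's top is 14.05 mm above the plate (6 + 8 expected), flat and centred. Release and retract along the normal.

```bash
python3 -m creep '[[[0,0,0,0,0,0,0.4],[0,0,0,0,0,0,0.45],[0,0,0,0,0,0,0.5],[0,0,0,0,0,0,0.5],[-0.089,-0.057,0.227,0,0,0,0.5],[-0.178,-0.114,0.454,0,0,0,0.5],[-0.267,-0.171,0.681,0,0,0,0.5],[-0.267,-0.171,0.681,0,0,0,0.5],[0,0,0,0,0,0,-0.3],[0,0,0,0,0,0,-0.3]]]'
python3 -c "
from seat import *
seat(); seat('scene'); rel((76,0,95),32.5,(.5600,.1246,.072))"
```

```text
clock: 10.33
tool_pos: [0.5303, 0.1044, 0.1572]
tool_rot: [179.8, -25.3, 32.5]
force: [0.0, 0.2, -0.4]
finger_gap: 0.641
finger_force: 0.0
plate 2061 slopes deg [ 0.14 -0.01] z0 -9.12 x [20.5 89.4] y [-54.9  54.9]
tan 3221 slopes deg [0.   0.06] z0 4.98 x [-30.1  50.4] y [-27.3  27.8]
plate 180 slopes deg [ 0.04 -0.1 ] z0 -8.84 x [20.3 89.2] y [-54.9  54.7]
tan 201 slopes deg [0.69 0.55] z0 5.01 x [-31.3  47. ] y [-27.4  28.2]
TCP in nest mm [ 0.8  0.1 89.4] turn left (units of 4deg) [-0.    -0.011  0.003] grip 0.5605253861825756 0.0 F nest [-0.4  0.1 -0.6] 10.4333
shift units of 40mm [1.389 0.881 0.922]
```

```bash
python3 -m creep '[[[0.347,0.22,0.231,0,0,0,-0.3],[0.347,0.22,0.231,0,0,0,-0.3],[0.347,0.22,0.231,0,0,0,-0.3],[0.347,0.22,0.231,0,0,0,-0.3],[0,0,0,0,0,0,-0.3],[0,0,0,0,0,0,-0.3],[0,0,0,0,0,0,-0.3]]]'
python3 -c "
from rel import *
rel((76,0,50),32.5,(.5600,.1246,.072))"
```

```text
clock: 11.02
tool_pos: [0.5833, 0.1399, 0.1884]
tool_rot: [-179.9, -24.8, 32.5]
force: [-0.2, -0.3, -0.1]
finger_gap: 0.348
finger_force: 0.0
TCP in nest mm [74.5  0.4 93.7] turn left (units of 4deg) [ 0.005 -0.06  -0.005] grip 0.3481775530067368 0.0 F nest [-0.4 -0.2  0. ] 11.0167
shift units of 40mm [ 0.424  0.258 -0.974]
```

```bash
python3 -m creep '[[[0.212,0.129,-0.487,0,-0.05,0,-0.3],[0.212,0.129,-0.487,0,0,0,-0.3],[0.107,0.068,-0.272,0,0,0,-0.3],[0.107,0.068,-0.272,0,0,0,-0.3],[0,0,0,0,0,0,-0.3],[0,0,0,0,0,0,-0.3]]]'
python3 -c "
from rel import *
rel((76,0,24),32.5,(.5600,.1246,.072))"
```

```text
clock: 11.52
tool_pos: [0.6095, 0.1556, 0.1292]
tool_rot: [179.9, -25.1, 32.5]
force: [0.1, -0.2, -0.3]
finger_gap: 0.35
finger_force: 0.0
TCP in nest mm [77.1 -0.4 27.1] turn left (units of 4deg) [0.    0.023 0.003] grip 0.3498530635191161 0.0 F nest [-0.2 -0.2 -0.3] 11.5167
shift units of 40mm [ 0.001  0.013 -0.083]
```

```bash
python3 -m creep '[[[0,0,0,0,0,0,-1],[0,0,0,0,0,0,-1],[0,0,0,0,0,0,-1],[0,0,0,0,0,0,-1],[0,0,0,0,0,0,-1]]]' 20
python3 -m creep '[[[-0.057,-0.036,-0.032,0,0,0,-1],[-0.057,-0.036,-0.032,0,0,0,-1],[-0.057,-0.036,-0.032,0,0,0,-1],[-0.057,-0.036,-0.032,0,0,0,-1],[-0.057,-0.036,-0.032,0,0,0,-1],[-0.057,-0.036,-0.032,0,0,0,-1],[0,0,0,0,0,0,-1],[0,0,0,0,0,0,-1]]]'
python3 -c "
from rel import *
rel((56,0,24),32.5,(.5600,.1246,.072))"
```

```text
clock: 11.93
tool_pos: [0.6102, 0.1565, 0.1316]
tool_rot: [179.9, -25.3, 32.5]
force: [-3.8, 1.8, 3.5]
finger_gap: 0.121
finger_force: 20.0
clock: 12.6
tool_pos: [0.5963, 0.1476, 0.1238]
tool_rot: [179.9, -25.3, 32.6]
force: [-4.4, 1.7, 6.5]
finger_gap: 0.121
finger_force: 20.0
TCP in nest mm [60.8 -0.1 28.8] turn left (units of 4deg) [-0.018  0.067 -0.005] grip 0.12059307479034555 20.00516563653946 F nest [0.2 3.7 7.1] 12.6
shift units of 40mm [-0.05 -0.03 -0.16]
```

```bash
python3 -m creep '[[[-0.029,-0.018,-0.016,0,0,0,-1],[0,0,0,0,0,0,-1],[0,0,0,0,0,0,-1]]]' >/dev/null
python3 -c "
from rel import *
rel(None,32.5,(.5600,.1246,.072))"
python3 -m creep '[[[-0.019,-0.012,-0.011,0,0,0,-1],[0,0,0,0,0,0,-1],[0,0,0,0,0,0,-1]]]' >/dev/null
python3 -c "
from rel import *
rel(None,32.5,(.5600,.1246,.072))"
```

```text
TCP in nest mm [60.7 -0.1 28.9] turn left (units of 4deg) [-0.037  0.102 -0.001] grip 0.11795442295619384 20.004257261753082 F nest [2.6 3.9 4.1] 12.85
TCP in nest mm [60.6 -0.1 29. ] turn left (units of 4deg) [-0.051  0.126  0.001] grip 0.12047694589381325 20.00330775976181 F nest [5.4 4.7 2.6] 13.1
```

```bash
python3 -m creep '[[[-0.019,-0.012,-0.011,0,0,0,-1],[-0.019,-0.012,-0.011,0,0,0,-1],[0,0,0,0,0,0,-1],[0,0,0,0,0,0,-1]]]' >/dev/null
python3 - <<'E'
from seat import *
rel(None,32.5,(.5600,.1246,.072))
for n in ('wrist','scene'):
    d=cam(n); N=nestR(32.5); o=np.array([.56,.1246,.0713]); q=(cloud(d).reshape(-1,3)-o)@N*1000; rgb=d['image'].reshape(-1,3).astype(int)
    m=(rgb.max(1)<60)&(abs(q[:,2]-20)<3)&(abs(q[:,1])<14)&(q[:,0]>20)&(q[:,0]<110); a=q[m]
    print(n,m.sum(),'black top x',np.percentile(a[:,0],[0,2,98,100]).round(1),'y',np.percentile(a[:,1],[2,98]).round(1),'z',np.median(a[:,2]).round(1))
for n,f in (('wrist0','w4.pkl'),):
    d=pickle.load(open(f,'rb')); q=(cloud(d).reshape(-1,3)-o)@N*1000; rgb=d['image'].reshape(-1,3).astype(int)
    m=(rgb.max(1)<60)&(abs(q[:,2]-20)<3)&(abs(q[:,1])<14)&(q[:,0]>20)&(q[:,0]<110); a=q[m]
    print(n,m.sum(),'black top x',np.percentile(a[:,0],[0,2,98,100]).round(1),'y',np.percentile(a[:,1],[2,98]).round(1))
E
```

```text
TCP in nest mm [60.5 -0.1 29.1] turn left (units of 4deg) [-0.08   0.175  0.008] grip 0.117372413736911 20.001296997070312 F nest [ 9.7  4.9 -1.6] 13.4333
wrist 738 black top x [40.1 61.8 79.4 79.8] y [-11.8  12.2] z 19.6
scene 65 black top x [55.8 58.6 81.  82.2] y [-12.1  12.3] z 19.5
wrist0 916 black top x [58.7 59.  96.8 97.7] y [-11.9  11.9]
```

```bash
python3 -m creep '[[[-0.019,-0.012,-0.011,0,0,0,-1],[-0.019,-0.012,-0.011,0,0,0,-1],[-0.019,-0.012,-0.011,0,0,0,-1],[0,0,0,0,0,0,-1],[0,0,0,0,0,0,-1]]]' 40 >/dev/null
python3 -c "
from rel import *
rel(None,32.5,(.5600,.1246,.072))"
```

```text
TCP in nest mm [60.3 -0.1 29.2] turn left (units of 4deg) [-0.124  0.249  0.016] grip 0.11155228959025595 39.99653398990631 F nest [14.7  5.3 -7.7] 13.95
```

```bash
python3 -m creep '[[[0.048,0.03,0.026,0,0,0,-1],[0.048,0.03,0.026,0,0,0,-1],[0,0,0,0,0,0,-1],[0,0,0,0,0,0,-0.7],[0,0,0,0,0,0,-0.4],[0,0,0,0,0,0,-0.3],[0,0,0,0,0,0,-0.3]]]' 20
python3 -c "
from rel import *
rel(None,32.5,(.5600,.1246,.072))"
python3 -m creep '[[[-0.178,-0.114,0.454,0,0,0,-0.3],[-0.178,-0.114,0.454,0,0,0,-0.3],[-0.178,-0.114,0.454,0,0,0,-0.3],[-0.5,-0.3,0.4,0,0,0,-0.3],[-0.5,-0.3,0.3,0,0,0,-0.3],[0,0,0,0,0,0,-0.3],[0,0,0,0,0,0,-0.3]]]'
python3 - <<'E'
from seat import *
seat(); rel(None,32.5,(.5600,.1246,.072))
N=nestR(32.5); o=np.array([.56,.1246,.0713])
for f in ('last_wrist.pkl','w5.pkl','w4.pkl','w2.pkl'):
    d=pickle.load(open(f,'rb')); q=(cloud(d).reshape(-1,3)-o)@N*1000; rgb=d['image'].reshape(-1,3).astype(int)
    m=(rgb.max(1)<60)&(abs(q[:,2]-20)<3)&(abs(q[:,1])<14)&(q[:,0]>20)&(q[:,0]<110); a=q[m]
    p=q[(abs(q[:,2]-45)<2.5)&(abs(q[:,1])<9)&(q[:,0]>40)&(q[:,0]<90)]
    t=q[(rgb[:,0]>rgb[:,2]+50)&(rgb[:,0]>rgb[:,1]+20)&(abs(q[:,2]-6)<3)&(abs(q[:,1])<14)]
    print(f,m.sum(),'black x',np.percentile(a[:,0],[0,1,99,100]).round(1) if len(a) else '', 'post',len(p),((p.min(0)+p.max(0))/2).round(1) if len(p) else '','tan x max',t[:,0].max().round(1) if len(t) else '')
E
```

```text
clock: 14.53
tool_pos: [0.5941, 0.1452, 0.1202]
tool_rot: [179.9, -25.1, 32.5]
force: [0.5, 0.6, 0.0]
finger_gap: 0.325
finger_force: 0.0
TCP in nest mm [56.5 -0.9 26.8] turn left (units of 4deg) [0.015 0.029 0.01 ] grip 0.3247845303515707 0.0 F nest [ 0.7  0.2 -0.3] 14.5333
clock: 15.12
tool_pos: [0.5335, 0.1075, 0.2046]
tool_rot: [179.8, -25.3, 32.5]
force: [0.0, 0.1, -1.0]
finger_gap: 0.35
finger_force: 0.0
plate 1481 slopes deg [0.16 0.01] z0 -9.14 x [20.2 89.1] y [-54.8  54.8]
tan 2002 slopes deg [-0.   0.1] z0 4.94 x [-30.6  34.9] y [-27.3  27.8]
TCP in nest mm [ 27.    0.2 132.4] turn left (units of 4deg) [0.002 0.055 0.017] grip 0.35105932416889196 0.0 F nest [-0.1  0.2 -0. ] 15.1667
last_wrist.pkl 684 black x [40.4 40.6 79.  79.1] post 114 [57.5  0.7 44.9] tan x max 37.6
w5.pkl 1920 black x [58.5 58.7 97.2 97.3] post 380 [75.8 -0.1 44.6] tan x max 
w4.pkl 916 black x [58.7 58.9 96.8 97.7] post 146 [75.8  0.1 44.5] tan x max 
w2.pkl 1132 black x [58.4 58.9 97.6 97.8] post 176 [76.  -0.1 44.8] tan x max
```

```bash
python3 - <<'E'
from seat import *
N=nestR(32.6); o=np.array([.56,.1246,.0713])
for f in ('w2.pkl','w1.pkl','last_wrist.pkl'):
    d=pickle.load(open(f,'rb')); q=(cloud(d).reshape(-1,3)-o)@N*1000
    for y0 in (-34,-31,-28,-25,-22,22,25,28,31,34):
        a=q[abs(q[:,1]-y0)<1.5]
        hi=a[(a[:,2]>-3)&(a[:,2]<14)]; lo=a[(a[:,2]<-5)&(a[:,2]>-12)&(abs(a[:,0])<25)]
        l=hi[(hi[:,0]<-5)&(hi[:,0]>-40)][:,0]; r=hi[(hi[:,0]>5)&(hi[:,0]<33)][:,0]
        if len(l) and len(r) : print(f,y0,'left seg max',l.max().round(1),'right seg min',r.min().round(1),'ground',(lo[:,0].min().round(1),lo[:,0].max().round(1)) if len(lo) else '', 'wall x extent', hi[:,0].min().round(1))
E
```

```text
w2.pkl -34 left seg max -15.1 right seg min 18.6 ground (np.float64(-16.2), np.float64(13.6)) wall x extent -197.6
w2.pkl -31 left seg max -15.3 right seg min 18.4 ground (np.float64(-16.0), np.float64(14.9)) wall x extent -159.6
w2.pkl -28 left seg max -15.4 right seg min 18.2 ground (np.float64(-15.9), np.float64(14.3)) wall x extent -181.0
w2.pkl -25 left seg max -15.6 right seg min 18.5 ground (np.float64(-16.6), np.float64(14.7)) wall x extent -183.7
w2.pkl -22 left seg max -15.2 right seg min 18.9 ground (np.float64(-16.0), np.float64(14.9)) wall x extent -186.7
w2.pkl 22 left seg max -15.4 right seg min 19.0 ground (np.float64(-16.1), np.float64(14.8)) wall x extent -197.5
w2.pkl 25 left seg max -15.7 right seg min 19.0 ground (np.float64(-15.4), np.float64(15.5)) wall x extent -199.5
w2.pkl 28 left seg max -15.1 right seg min 18.5 ground (np.float64(-15.8), np.float64(14.5)) wall x extent -199.8
w2.pkl 31 left seg max -15.1 right seg min 18.4 ground (np.float64(-15.8), np.float64(11.3)) wall x extent -200.1
w2.pkl 34 left seg max -14.9 right seg min 18.4 ground (np.float64(-1
[... 1554 characters left out ...]
1
last_wrist.pkl -25 left seg max -6.2 right seg min 5.1 ground  wall x extent -181.3
last_wrist.pkl -22 left seg max -6.0 right seg min 5.3 ground  wall x extent -187.7
last_wrist.pkl 22 left seg max -5.5 right seg min 5.1 ground  wall x extent -200.0
last_wrist.pkl 25 left seg max -5.5 right seg min 5.1 ground  wall x extent -201.8
last_wrist.pkl 28 left seg max -6.0 right seg min 5.2 ground (np.float64(-15.1), np.float64(-15.1)) wall x extent -197.9
last_wrist.pkl 31 left seg max -15.2 right seg min 19.1 ground (np.float64(-15.6), np.float64(15.8)) wall x extent -196.5
last_wrist.pkl 34 left seg max -15.1 right seg min 19.0 ground (np.float64(-15.6), np.float64(13.1)) wall x extent -201.2
```

The finger-gap edges measure −15.2 and +18.5 mm, so the true nest origin is 1.6 mm further uphill than my frame. In the true frame the connector started at about 1.6 mm and now stands at about 19.9 mm. That is its stop, which agrees with the hard resistance to a 15 N pull. The board is flat and within its clearance, and the gripper is clear.

```bash
python3 -c "
from station import manip
print(manip.job_done())"
```

```text
the job is handed in; nothing more can be done
None
```

The tongued board is seated flat in the pocket, tongue uphill, the connector is slid home over its tongue to the stop (about 19.9 mm measured), and the job was handed in at about 15 s with the gripper clear.

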